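# Find the rocking corner and press its shim flat

## Robot

A 6-joint arm with a two-finger parallel gripper is mounted at the origin on the work surface. World frame = base frame: x ahead of the robot, y to its left, z up, the work surface at z = 0. Lengths are in mm, angles in rad, forces in N, time in s.
With the tool pointing down it reaches from about 350 to 975 mm from the base axis. Payload 7.1 kg.
Tool frame: the origin (TCP) lies on the centre line of the jaws, within the pads' length; the fingertips stand 25 mm ahead of it and the grasp point (between the pads) lies 6 mm ahead of it (ctrl.nose_length is the distance from the TCP to the fingertips, in mm); x points along the fingers, y is the direction in which the jaws open and shut, and the axes are right-handed (so a half turn about x gives the same grasp; the last joint's range is limited). The gripper opens to 88 mm and grips with 3 to 60 N. Pads are 20 mm wide; open, the fingers measure 115 mm over their backs; the gripper's body (75 mm by 178 mm) begins 61 mm behind the grasp point.
Start: joints at [-1.192, 0.423, 1.63, -0, 1.089, -0.019], TCP at [242.135, -576.173, 247.675] pointing down, gripper open.
Joint ranges: [-3, 3], [-0.9, 2.11], [0.09, 2.58], [-1.31, 4.45], [0.11, 2.69], [-2.54, 2.54]. Speed limits (rad/s): [2.39, 2.39, 3.01, 3.14, 3.14, 3.14].

## Interface

Orientations are given as a rotation vector (axis times angle).
In Python, from workcell import ctrl gives the robot as it stands.
- The arm moves only by the tool arm_command, never from a script. Its argument "deltas" is a list of rows, each a list of 4 numbers: the shift along the tool's x, y, z in m, then the turn about the tool's x in rad. In form: [[tx, ty, tz, yaw], ...]. A call has 1 to 10 rows; each row shifts and turns the pose as measured when the row begins, along the tool's axes as they then stand; what a row does not reach is not made up. A row lasts 1/10 s, in which the tool goes at most 50 mm and 8.59 degrees, less where a joint would pass 70% of its speed; a pose out of reach is approached as far as the arm can. A call is refused whole if a number of a shift passes 0.05 or a number of a turn 0.15, either way. A call with a gripper value outside its range is refused whole. "hand" is the finger opening in m, from 0 to 0.0878, set as the call begins (left out, the last holds). The fingers move at their own pace and stop on an object; the grip force is fixed at half the most. Time passes only in rows, so rows that do not move let the fingers close. It gives the time, the measured TCP pose, the force and the opening at its end, in the units of the state.
- ctrl.get_obs(): the state, without advancing time (a new reading comes with each control period).
- ctrl.get_image(name): name is "side" or "top" or "wrist"; returns the picture (480x640x3 uint8, red, green, blue); there is no depth.
- ctrl.get_calibration(name): a dict with "fx", "fy", "cx", "cy" (pixels), "R" (3x3) and "t" (3): a world point X has camera coordinates R X + t. Camera axes: x right, y down, z forward; pixel columns grow to the right and rows downward; lengths in mm; the calibration is good to about 2 mm. A picture is of the moment at which its call begins: read the wrist's pose just before it. get_calibration takes no time and is no camera call; for the wrist camera it gives the pose at the moment of the call.
- ctrl.close_job(): hands the job in, once; it reports no verdict.
The state is a dict: "t": time; "qpos": joint angles; "qvel": joint speeds; "joint_torque": joint torques, N m; "ee_pos": TCP position; "orientation": TCP orientation; "ft_force": force on the tool from outside, world axes, zero at the start; "moment": the same for the moment, N m; "width": finger opening in mm.
Only numpy, scipy, OpenCV 4.12 (cv2) and the standard library are available. Lean on these libraries where they do the work, as an engineer would, in place of code of your own. Each camera call takes 0.05 s, during which the arm holds its last target.

## Task

One corner of the white carousel plate rocks: press down on its corners with the fingertips until you find the one that gives, then press the orange shim flap beside that corner down until it is fully flat. Leave the other three shims standing up, do not shift the rack, bottle or scanner, and grasp or lift nothing.

Things in the scene. Friction and masses are not known exactly. Their poses are not given: they have to be found in the camera images.
- stand: Levelling stand fixed to the bench: grey base on four black feet. Origin on the bench under its centre, z up; at yaw 0 its x axis points away from the robot and its y to the left. Near/far/left/right below are meant in this frame. All of it lies within 125 mm of the origin.
- plate: White plate, 136 mm (x) by 120 (y) by 12 mm, orange edges, pivoted at its middle. Origin at the centre of its underside, 24 mm above the bench, axes as the stand's; its top is 36 mm above the bench. A green carousel of vials (60 mm across, 32 mm high) is fixed on its centre. Three corners are firm (give under 1 mm); one, chosen by chance and not to be told by looking, rocks.
- corner_a (a point): Near left corner of the plate: grey dot (20 mm across) on the plate's top, moving with it; 56 mm in x and 46 mm in y from the plate's centre. If this is the rocking corner, pressed here it goes down 5 mm under about 3 N, then stops, and springs back when let go.
- corner_b (a point): Near right corner of the plate: grey dot (20 mm across) on the plate's top, moving with it; 56 mm in x and 46 mm in y from the plate's centre. If this is the rocking corner, pressed here it goes down 5 mm under about 3 N, then stops, and springs back when let go.
- corner_c (a point): Far right corner of the plate: grey dot (20 mm across) on the plate's top, moving with it; 56 mm in x and 46 mm in y from the plate's centre. If this is the rocking corner, pressed here it goes down 5 mm under about 3 N, then stops, and springs back when let go.
- corner_d (a point): Far left corner of the plate: grey dot (20 mm across) on the plate's top, moving with it; 56 mm in x and 46 mm in y from the plate's centre. If this is the rocking corner, pressed here it goes down 5 mm under about 3 N, then stops, and springs back when let go.
- shim_a (a point): Black patch on the near left corner's shim, an orange flap 26 mm wide, 44 long, 4 thick that stands up and outward beside that corner. Its hinge is 64 mm from the stand's x axis, 22 mm above the bench; this point, on its top face, is 32 mm out from the hinge. When flat it is 56 mm in x and 96 mm in y from the stand's origin, 24 mm above the bench.
- shim_b (a point): Black patch on the near right corner's shim, an orange flap 26 mm wide, 44 long, 4 thick that stands up and outward beside that corner. Its hinge is 64 mm from the stand's x axis, 22 mm above the bench; this point, on its top face, is 32 mm out from the hinge. When flat it is 56 mm in x and 96 mm in y from the stand's origin, 24 mm above the bench.
- shim_c (a point): Black patch on the far right corner's shim, an orange flap 26 mm wide, 44 long, 4 thick that stands up and outward beside that corner. Its hinge is 64 mm from the stand's x axis, 22 mm above the bench; this point, on its top face, is 32 mm out from the hinge. When flat it is 56 mm in x and 96 mm in y from the stand's origin, 24 mm above the bench.
- shim_d (a point): Black patch on the far left corner's shim, an orange flap 26 mm wide, 44 long, 4 thick that stands up and outward beside that corner. Its hinge is 64 mm from the stand's x axis, 22 mm above the bench; this point, on its top face, is 32 mm out from the hinge. When flat it is 56 mm in x and 96 mm in y from the stand's origin, 24 mm above the bench.
- flap_a (a joint): How far the near left shim is pressed down: 0 to 0.06 rad at the start (standing up about 35 degrees), 0.65 rad when flat on its stop. It takes 4 to 6 N at the black patch and stays where it is left. At the rocking corner it goes flat and closes the gap; at a firm corner it jams at about 0.35 rad.
- flap_b (a joint): How far the near right shim is pressed down: 0 to 0.06 rad at the start (standing up about 35 degrees), 0.65 rad when flat on its stop. It takes 4 to 6 N at the black patch and stays where it is left. At the rocking corner it goes flat and closes the gap; at a firm corner it jams at about 0.35 rad.
- flap_c (a joint): How far the far right shim is pressed down: 0 to 0.06 rad at the start (standing up about 35 degrees), 0.65 rad when flat on its stop. It takes 4 to 6 N at the black patch and stays where it is left. At the rocking corner it goes flat and closes the gap; at a firm corner it jams at about 0.35 rad.
- flap_d (a joint): How far the far left shim is pressed down: 0 to 0.06 rad at the start (standing up about 35 degrees), 0.65 rad when flat on its stop. It takes 4 to 6 N at the black patch and stays where it is left. At the rocking corner it goes flat and closes the gap; at a firm corner it jams at about 0.35 rad.
- rack: Loose beige sample rack, 110 mm (x) by 44 mm (y), 45 mm high, 100 mm with its five capped tubes; origin under its centre. Bystander.
- bottle: Loose white reagent bottle with blue cap, 56 mm across, 110 mm high; origin under its centre. Bystander.
- scanner: Loose white and grey hand scanner lying down, head 60 by 75 by 42 mm, its handle reaching 135 mm from the origin along its -y axis; origin under the head's centre. Bystander.

How it is judged:
By the outcome, as a careful person would: the job done as asked, in the order asked, and still so for the second after the job is handed in, with the robot touching nothing.
It also fails if it takes over 48 s, if anything falls off the work surface, if the arm or the gripper's body presses on something with over 40 N, if the wrist force passes 120 N, or if a joint passes its speed limit or range.

## Working session

There is one attempt and no reset: what is moved stays moved. The work goes in short steps, Python scripts to look and compute and a tool call to move; the robot and the scene stay as the last step left them, time stands still between calls to the robot, and variables do not carry over. Pictures are saved under pics/ and viewed, and the job is handed in when it is done.

Besides the shell and the picture viewer there is one more tool, called by a JSON object that holds its "op" and its "data", one argument or row to a line. arm_command: Moves the arm, as the interface text tells. Its arguments: {"type":"object","properties":{"deltas":{"type":"array","items":{"type":"array","items":{"type":"number"}}},"hand":{"type":"number"}},"required":["deltas"]}

```bash
mkdir -p pics
python3 - <<'E'
from workcell import ctrl
import cv2
o=ctrl.get_obs(); print(o, ctrl.nose_length)
for n in ("top","side"):
    cv2.imwrite(f"pics/{n}0.png", ctrl.get_image(n)[:,:,::-1])
    print(n, ctrl.get_calibration(n))
E
```

```text
{'t': 0.0, 'qpos': array([-1.19200267e+00,  4.23858430e-01,  1.63068486e+00,  2.22430892e-05,
        1.08861862e+00, -1.90423617e-02]), 'qvel': array([-4.18165720e-04,  9.95549284e-05, -2.99169175e-04,  1.10430342e-03,
       -1.29034995e-03,  1.40798097e-03]), 'joint_torque': array([-3.73855855e-04, -5.44631839e+01, -2.73673064e+01,  6.43292419e-02,
        2.26987054e-02, -1.35612931e-04]), 'ee_pos': array([ 241.9506381 , -575.6991442 ,  246.89271505]), 'orientation': array([ 2.00329447,  0.40545625, -2.00382868]), 'ft_force': array([-0.01282126,  0.07150846, -0.04697497]), 'moment': array([ 0.03409071, -0.0244316 , -0.01821434]), 'width': 87.8134974176408} 25.0
top {'fx': 527.2598186915229, 'fy': 527.2598186915229, 'cx': 323.02818977461976, 'cy': 241.06511803381525, 'R': array([[-0.02187822, -0.99939884,  0.02689411],
       [-0.99093786,  0.01811138, -0.13309446],
       [ 0.13252736, -0.02956226, -0.9907384 ]]), 't': array([  24.63368253,  619.53942953, 1069.48383814])}
side {'fx': 444.60463676025535, 'fy': 444.60463676025535, 'cx': 321.99613358307175, 'cy': 241.70842895268441, 'R': array([[-0.89618174, -0.44348726,  0.01331715],
       [-0.34394629,  0.67544632, -0.65228308],
       [ 0.28028422, -0.58914457, -0.75785845]]), 't': array([555.73480328, 243.44030723, 637.47474227])}
```

View pics/top0.png

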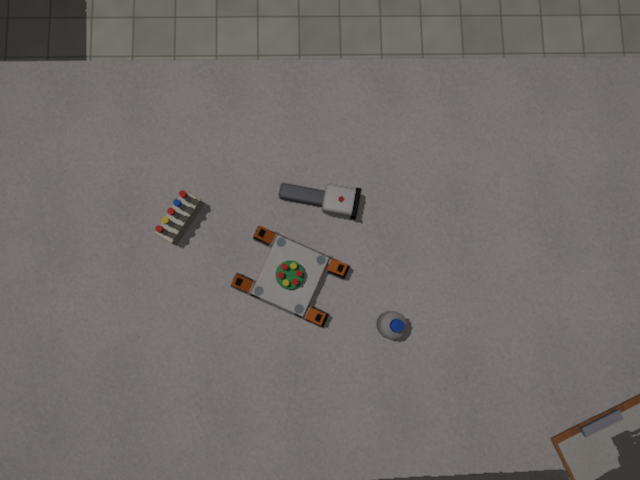

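View pics/side0.png

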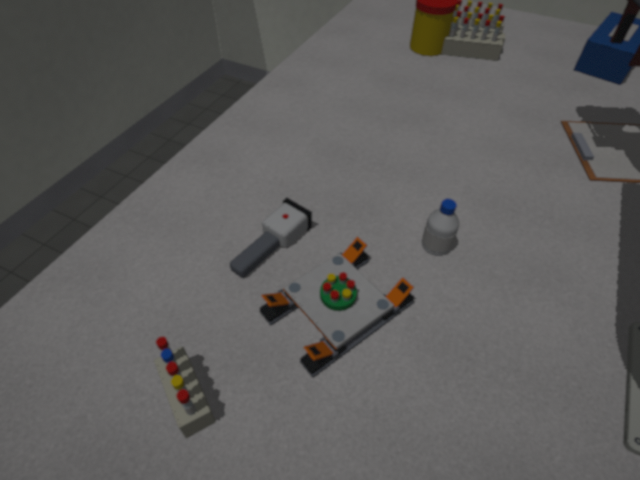

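```bash
cat > h.py <<'E'
import numpy as np, cv2
def ray(c,u,v):
    d=np.array([(u-c['cx'])/c['fx'],(v-c['cy'])/c['fy'],1.]); R=c['R']
    return -R.T@c['t'], R.T@d
def onz(c,u,v,z):
    o,d=ray(c,u,v); return o+d*(z-o[2])/d[2]
def tri(c1,p1,c2,p2):
    A=[];b=[]
    for c,p in((c1,p1),(c2,p2)):
        o,d=ray(c,*p); d/=np.linalg.norm(d); P=np.eye(3)-np.outer(d,d); A.append(P); b.append(P@o)
    return np.linalg.lstsq(np.vstack(A),np.hstack(b),rcond=None)[0]
def proj(c,X):
    q=c['R']@X+c['t']; return np.array([c['fx']*q[0]/q[2]+c['cx'],c['fy']*q[1]/q[2]+c['cy']])
E
python3 - <<'E'
from workcell import ctrl
import cv2,numpy as np
from h import *
for n,(x0,y0,x1,y1) in (("top",(220,215,360,340)),("side",(240,225,430,385))):
    im=cv2.imread(f"pics/{n}0.png"); c=im[y0:y1,x0:x1]
    cv2.imwrite(f"pics/{n}0z.png",cv2.resize(c,None,fx=4,fy=4,interpolation=cv2.INTER_CUBIC)[:600])
    f=c.astype(int); B,G,R=f[...,0],f[...,1],f[...,2]
    dot=((B-R)>12)&(B>70)&(B<190)&(abs(B-G)<40)
    org=((R-B)>70)&(R>G*1.5)
    for nm,m in (("dot",dot),("org",org)):
        k,l,s,ce=cv2.connectedComponentsWithStats(m.astype(np.uint8),connectivity=8)
        print(n,nm,[(int(s[i,4]),tuple((ce[i]+[x0,y0]).round(1))) for i in range(1,k) if s[i,4]>25])
E
```

```text
top dot []
top org [(152, (np.float64(265.4), np.float64(235.2))), (165, (np.float64(336.1), np.float64(266.8))), (26, (np.float64(283.9), np.float64(266.3))), (161, (np.float64(242.9), np.float64(283.5))), (169, (np.float64(314.6), np.float64(315.6)))]
side dot [(34, (np.float64(337.2), np.float64(260.3))), (34, (np.float64(294.2), np.float64(287.2))), (37, (np.float64(382.6), np.float64(303.7))), (46, (np.float64(337.8), np.float64(335.3)))]
side org [(225, (np.float64(353.4), np.float64(251.1))), (26, (np.float64(342.5), np.float64(276.0))), (292, (np.float64(398.3), np.float64(293.3))), (29, (np.float64(350.3), np.float64(283.3))), (32, (np.float64(326.4), np.float64(285.7))), (38, (np.float64(334.1), np.float64(293.6))), (121, (np.float64(276.1), np.float64(299.7))), (178, (np.float64(319.0), np.float64(350.7)))]
```

View pics/top0z.png

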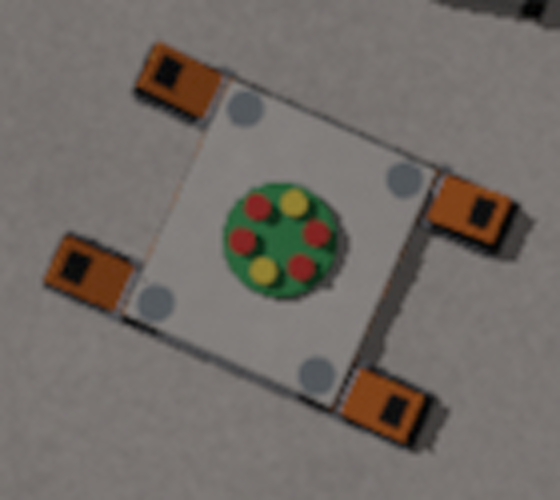

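View pics/side0z.png

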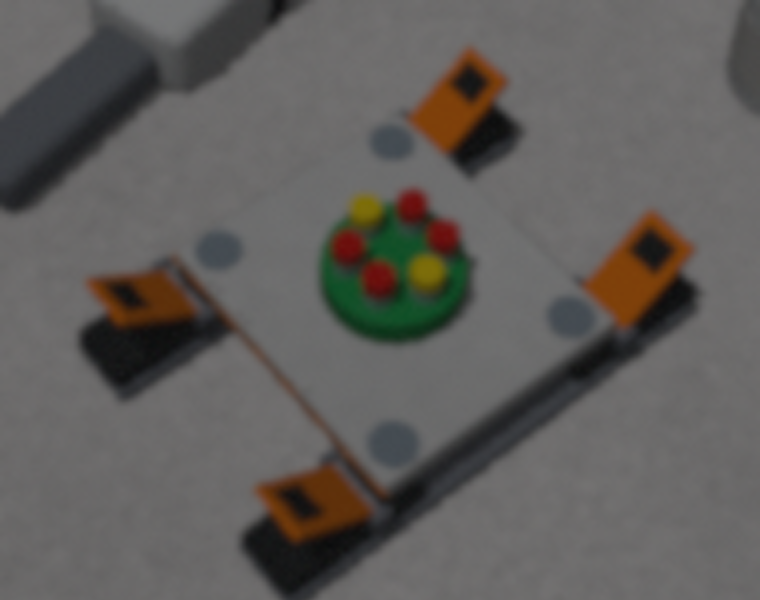

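Run:
```python
from workcell import ctrl
from h import *
ct,cs=ctrl.get_calibration("top"),ctrl.get_calibration("side")
zt=lambda p:(p[0]/4-.375+220,p[1]/4-.375+215); zs=lambda p:(p[0]/4-.375+240,p[1]/4-.375+225)
T=dict(d=(245,109),c=(404,180),b=(317,375),a=(156,302)); TP=dict(d=(168,71),c=(483,212),b=(395,411),a=(77,267))
S=dict(c=(391,142),d=(219,250),b=(571,317),a=(393,444)); SP=dict(c=(470,83),d=(127,295),b=(653,250),a=(301,503))
D={}
for k in 'abcd':
    print(k,"z36",onz(ct,*zt(T[k]),36).round(1),"side36",onz(cs,*zs(S[k]),36).round(1),"tri",tri(ct,zt(T[k]),cs,zs(S[k])).round(1),"patch tri",tri(ct,zt(TP[k]),cs,zs(SP[k])).round(1))
    D[k]=onz(ct,*zt(T[k]),36)*.5+onz(cs,*zs(S[k]),36)*.5
c0=sum(D.values())/4; x=(D['d']+D['c']-D['a']-D['b'])/4; y=(D['a']+D['d']-D['b']-D['c'])/4
print("centre",c0,"half x",np.linalg.norm(x),np.degrees(np.arctan2(x[1],x[0])),"half y",np.linalg.norm(y),np.degrees(np.arctan2(-y[0],y[1])))
```

```text
a z36 [520.  148.5  36. ] side36 [520.5 148.5  36. ] tri [520.2 148.5  36.2] patch tri [538.8 188.6  42.7]
b z36 [480.4  65.3  36. ] side36 [481.1  65.6  36. ] tri [480.8  65.4  35.8] patch tri [461.6  25.4  43.3]
c z36 [581.3  18.   36. ] side36 [582.4  17.7  36. ] tri [581.7  18.1  36.7] patch tri [563.3 -22.8  42.7]
d z36 [620.5 101.1  36. ] side36 [621.2 100.4  36. ] tri [620.5 101.1  37.3] patch tri [640.2 140.7  44.5]
centre [550.93341721  83.12586947  36.        ] half x 55.77688844028661 -25.308582153731308 half y 45.88504612524756 -25.31370154612444
```

Run:
```python
from workcell import ctrl
from h import *
from scipy.spatial.transform import Rotation as Ro
ct,cs=ctrl.get_calibration("top"),ctrl.get_calibration("side")
print("bottle",tri(ct,(397.5,326),cs,(448.5,207)).round())
for n,p in dict(t1=(160,230),t2=(183,194)).items(): print(n,onz(ct,*p,100).round())
print("scan",onz(ct,341,199,42).round(),onz(ct,285,190,30).round(),onz(ct,356,218,42).round())
o=ctrl.get_obs(); R=Ro.from_rotvec(o['orientation']).as_matrix(); print(o['t'],o['ee_pos'].round(1),R.round(3))
y=np.radians(-25.3); c=np.array([551,83]); ex=np.array([np.cos(y),np.sin(y)]); ey=np.array([-ex[1],ex[0]])
for k,(sx,sy) in dict(a=(-1,1),b=(-1,-1),c=(1,-1),d=(1,1)).items():
    print(k,"dot",(c+56*sx*ex+46*sy*ey).round(1),"flat",(c+56*sx*ex+96*sy*ey).round(1))
```

```text
bottle [ 442. -129.   98.]
t1 [640. 337. 100.]
t2 [712. 292. 100.]
scan [709. -28.  42.] [734.  91.  30.] [668. -59.  42.]
0.1 [ 242.  -575.8  247. ] [[-0.     0.387 -0.922]
 [ 0.001 -0.922 -0.387]
 [-1.    -0.001 -0.   ]]
a dot [520.  148.5] flat [541.4 193.7]
b dot [480.7  65.3] flat [459.3  20.1]
c dot [582.   17.5] flat [560.6 -27.7]
d dot [621.3 100.7] flat [642.7 145.9]
```

{"op": "arm_command", "data": {
  "deltas": [
    [0,-0.035,-0.033,0],
    [0,-0.035,-0.033,0],
    [0,-0.035,-0.033,0],
    [0,-0.035,-0.033,0],
    [0,-0.035,-0.033,0],
    [0,-0.035,-0.033,0],
    [0,-0.035,-0.033,0],
    [0,-0.035,-0.033,0],
    [0,-0.035,-0.033,0],
    [0,-0.035,-0.033,0]
  ],
  "hand": 0
}}

```text
t: 1.1
ee_pos: [413.5, -114.0, 244.6]
orientation: [2.009, 0.395, -2.011]
ft_force: [1.6, -0.4, -0.1]
width: 11.7
```

```bash
cat > st.py <<'E'
import sys
from workcell import ctrl
from h import *
from scipy.spatial.transform import Rotation as Ro
y=np.radians(-25.3); c=np.array([551,83]); ex=np.array([np.cos(y),np.sin(y)]); ey=np.array([-ex[1],ex[0]])
o=ctrl.get_obs(); R=Ro.from_rotvec(o['orientation']).as_matrix()
p=o['ee_pos']; tip=p+25*R[:,0]
print("t",round(o['t'],2),"tip",tip.round(1),"f",o['ft_force'].round(1),"w",round(o['width'],1),"ydeg",np.degrees(np.arctan2(R[1,1],R[0,1])).round(1),"tilt",R[:,0].round(3),"vel",abs(o['qvel']).max().round(3))
print("stand frame tip",((tip[:2]-c)@ex).round(1),((tip[:2]-c)@ey).round(1))
if len(sys.argv)>3:
    sx,sy,tz=map(float,sys.argv[1:4]); t=c+sx*ex+sy*ey; print("delta tool mm",(R.T@(np.array([*t,tz])-tip)).round(1))
E
python3 st.py -56 -46 120
```

```text
t 1.1 tip [ 413.4 -114.   219.6] f [ 1.6 -0.4 -0.1] w 11.7 ydeg -67.8 tilt [-0.001  0.001 -1.   ] vel 1.166
stand frame tip -40.2 -236.9
delta tool mm [  99.8 -140.5 -130. ]
```

{"op": "arm_command", "data": {
  "deltas": [
    [0,-0.035,-0.032,0],
    [0,-0.035,-0.032,0],
    [0,-0.035,-0.032,0],
    [0,-0.03,-0.028,0],
    [0.02,0,0,-0.147],
    [0.02,0,0,-0.147],
    [0.02,0,0,-0.147],
    [0.02,0,0,-0.147],
    [0.01,0,0,-0.147],
    [0,0,0,0]
  ]
}}

```text
t: 2.1
ee_pos: [479.8, 73.7, 151.3]
orientation: [1.519, 0.977, -1.516]
ft_force: [0.1, 0.1, 1.1]
width: 0.0
```

```bash
python3 st.py -56 -46 60
```

```text
t 2.1 tip [479.8  73.8 126.3] f [0.1 0.1 1.1] w 0.0 ydeg -24.5 tilt [ 0.001  0.002 -1.   ] vel 0.088
stand frame tip -60.4 -38.8
delta tool mm [66.3  4.3  7.5]
```

{"op": "arm_command", "data": {
  "deltas": [
    [0.03,0.0043,0.0075,-0.014],
    [0.03,0,0,0],
    [0.016,0,0,0],
    [0,0,0,0]
  ]
}}

```text
t: 2.5
ee_pos: [482.9, 65.2, 75.1]
orientation: [1.523, 0.974, -1.513]
ft_force: [0.0, 0.4, 0.9]
width: 0.9
```

```bash
python3 st.py -56 -46 38
```

```text
t 2.5 tip [483.   65.2  50.1] f [0.  0.4 0.9] w 0.9 ydeg -24.6 tilt [ 0.005  0.003 -1.   ] vel 0.03
stand frame tip -53.9 -45.1
delta tool mm [12.1 -2.1  0.9]
```

{"op": "arm_command", "data": {
  "deltas": [
    [0.006,-0.002,0.001,0],
    [0.005,0,0,0],
    [0,0,0,0]
  ]
}}

```text
t: 2.8
ee_pos: [481.9, 65.3, 65.5]
orientation: [1.528, 0.97, -1.514]
ft_force: [-0.6, 0.2, -0.1]
width: 0.5
```

{"op": "arm_command", "data": {
  "deltas": [
    [0.002,0,0,0]
  ]
}}

```text
t: 2.9
ee_pos: [482.5, 65.4, 64.2]
orientation: [1.53, 0.969, -1.513]
ft_force: [-0.2, 0.1, 0.2]
width: 0.5
```

{"op": "arm_command", "data": {
  "deltas": [
    [0.002,0,0,0]
  ]
}}

```text
t: 3.0
ee_pos: [482.9, 65.4, 62.6]
orientation: [1.531, 0.968, -1.512]
ft_force: [-0.1, 1.4, 0.3]
width: 0.1
```

{"op": "arm_command", "data": {
  "deltas": [
    [0.002,0,0,0]
  ]
}}

```text
t: 3.1
ee_pos: [483.1, 65.5, 60.9]
orientation: [1.531, 0.968, -1.512]
ft_force: [-1.9, -0.9, 10.4]
width: 0.4
```

{"op": "arm_command", "data": {
  "deltas": [
    [0.002,0,0,0]
  ]
}}

```text
t: 3.2
ee_pos: [483.2, 65.5, 60.1]
orientation: [1.531, 0.968, -1.512]
ft_force: [-9.8, -1.9, 39.8]
width: 0.7
```

{"op": "arm_command", "data": {
  "deltas": [
    [0.002,0,0,0]
  ]
}}

```text
t: 3.3
ee_pos: [483.2, 65.5, 60.0]
orientation: [1.531, 0.968, -1.512]
ft_force: [-9.9, -1.2, 41.1]
width: 0.3
```

{"op": "arm_command", "data": {
  "deltas": [
    [-0.025,0,0,0],
    [-0.005,0.035,0,0],
    [0,0.035,0,0],
    [0,0.035,0,0],
    [0,0.005,0,0],
    [0,0,0,0]
  ]
}}

```text
t: 3.9
ee_pos: [585.3, 17.6, 93.6]
orientation: [1.531, 0.967, -1.51]
ft_force: [-0.7, -0.3, -0.1]
width: 0.6
```

```bash
python3 st.py 56 -46 40
```

```text
t 3.9 tip [585.6  17.7  68.6] f [-0.7 -0.3 -0.1] w 0.6 ydeg -24.9 tilt [ 0.012  0.003 -1.   ] vel 0.021
stand frame tip 59.2 -44.2
delta tool mm [28.5 -3.5  1.9]
```

{"op": "arm_command", "data": {
  "deltas": [
    [0.02,-0.0035,0.002,0],
    [0.009,0,0,0],
    [0,0,0,0]
  ]
}}

```text
t: 4.2
ee_pos: [579.0, 18.3, 63.5]
orientation: [1.53, 0.969, -1.512]
ft_force: [1.0, -0.3, -0.1]
width: 0.5
```

{"op": "arm_command", "data": {
  "deltas": [
    [0.002,0,0,0],
    [0.001,0,0,0]
  ]
}}

```text
t: 4.4
ee_pos: [578.2, 18.9, 60.7]
orientation: [1.528, 0.97, -1.512]
ft_force: [0.1, -0.9, 1.2]
width: 0.4
```

{"op": "arm_command", "data": {
  "deltas": [
    [0.001,0,0,0]
  ]
}}

```text
t: 4.5
ee_pos: [578.3, 19.0, 60.1]
orientation: [1.528, 0.97, -1.511]
ft_force: [-0.2, -1.3, 0.9]
width: 0.3
```

{"op": "arm_command", "data": {
  "deltas": [
    [0.001,0,0,0]
  ]
}}

```text
t: 4.6
ee_pos: [578.5, 19.1, 59.5]
orientation: [1.528, 0.969, -1.511]
ft_force: [-1.1, -0.6, 1.3]
width: 0.7
```

{"op": "arm_command", "data": {
  "deltas": [
    [0.001,0,0,0],
    [0.001,0,0,0]
  ]
}}

```text
t: 4.8
ee_pos: [578.6, 18.9, 58.0]
orientation: [1.528, 0.969, -1.511]
ft_force: [-1.3, -2.0, 3.0]
width: 0.5
```

{"op": "arm_command", "data": {
  "deltas": [
    [0.001,0,0,0],
    [0.001,0,0,0]
  ]
}}

```text
t: 5.0
ee_pos: [578.7, 18.7, 56.5]
orientation: [1.528, 0.969, -1.511]
ft_force: [-4.9, -1.1, 14.2]
width: 0.4
```

{"op": "arm_command", "data": {
  "deltas": [
    [0.001,0,0,0],
    [0.001,0,0,0]
  ]
}}

```text
t: 5.2
ee_pos: [578.8, 18.7, 56.4]
orientation: [1.529, 0.969, -1.511]
ft_force: [-4.6, -1.1, 14.5]
width: 0.5
```

{"op": "arm_command", "data": {
  "deltas": [
    [0.001,0,0,0],
    [0.001,0,0,0]
  ]
}}

```text
t: 5.4
ee_pos: [578.8, 18.7, 56.5]
orientation: [1.529, 0.969, -1.511]
ft_force: [-4.7, -0.5, 13.2]
width: 0.3
```

{"op": "arm_command", "data": {
  "deltas": [
    [-0.035,0,0,0],
    [-0.003,0,0.025,0],
    [0,0,0.022,0],
    [0,0,0,0]
  ]
}}

```text
t: 5.8
ee_pos: [559.3, -24.1, 95.3]
orientation: [1.53, 0.969, -1.508]
ft_force: [-0.4, 0.6, -0.3]
width: 0.2
```

```bash
python3 st.py 56 -94 52
python3 - <<'E'
from workcell import ctrl
import cv2
cv2.imwrite("pics/s1.png",cv2.resize(ctrl.get_image("side")[200:350,240:440,::-1],None,fx=4,fy=4,interpolation=cv2.INTER_CUBIC))
E
```

```text
t 5.8 tip [559.6 -24.1  70.3] f [-0.4  0.6 -0.3] w 0.2 ydeg -24.8 tilt [ 0.012  0.003 -1.   ] vel 0.028
stand frame tip 53.5 -93.1
delta tool mm [18.3  2.3  1.1]
```

View pics/s1.png

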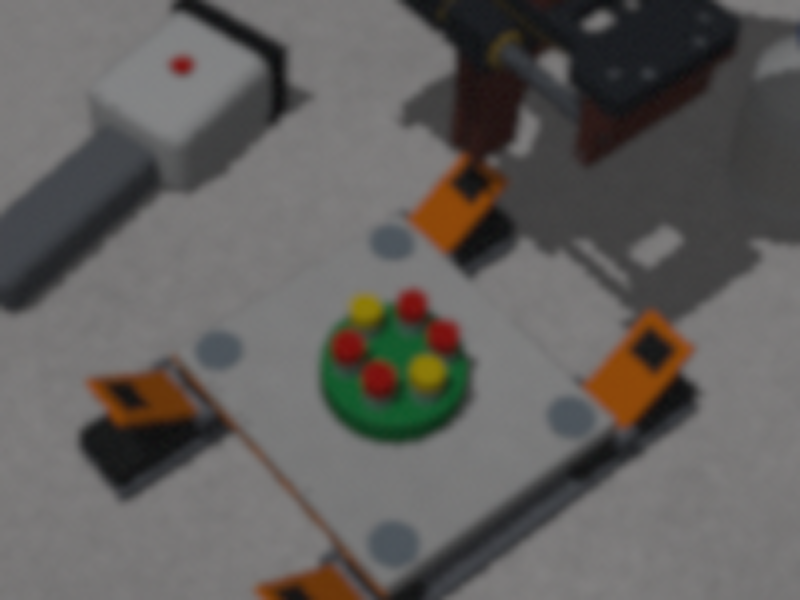

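Run:
```python
from workcell import ctrl
import cv2
cv2.imwrite("pics/s2.png",ctrl.get_image("side")[:,:,::-1])
cv2.imwrite("pics/w2.png",ctrl.get_image("wrist")[:,:,::-1])
```

```text
(no output)
```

View pics/s2.png

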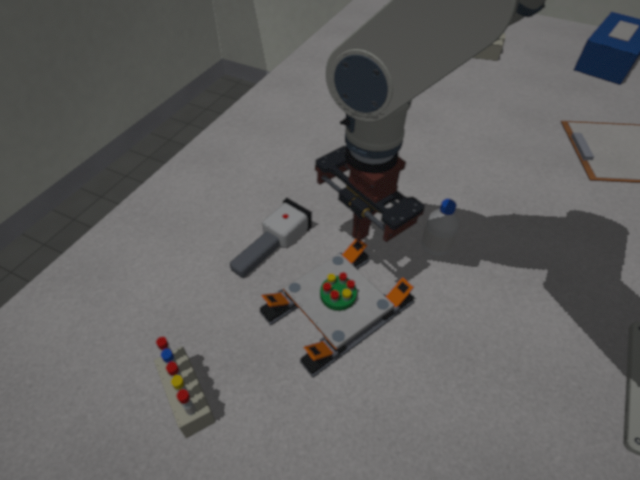

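View pics/w2.png

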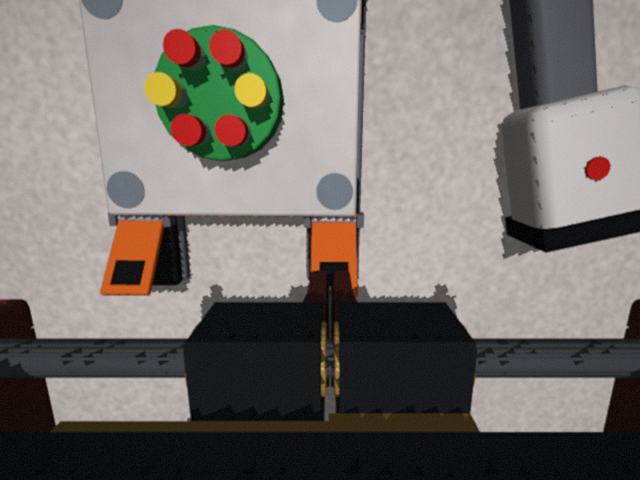

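{"op": "arm_command", "data": {
  "deltas": [
    [0.012,0.002,0.001,0],
    [0.004,0,0,0],
    [0,0,0,0]
  ]
}}

```text
t: 6.25
ee_pos: [562.5, -22.5, 76.8]
orientation: [1.528, 0.972, -1.506]
ft_force: [-0.2, -0.1, -0.2]
width: 0.4
```

{"op": "arm_command", "data": {
  "deltas": [
    [0.003,0,0,0],
    [0.003,0,0,0]
  ]
}}

```text
t: 6.45
ee_pos: [562.9, -22.1, 70.4]
orientation: [1.527, 0.972, -1.505]
ft_force: [-1.1, 0.2, 3.1]
width: 0.5
```

{"op": "arm_command", "data": {
  "deltas": [
    [0.003,0,0,0],
    [0.003,0,0,0]
  ]
}}

```text
t: 6.65
ee_pos: [563.5, -22.0, 64.4]
orientation: [1.527, 0.972, -1.504]
ft_force: [-1.3, -0.2, 4.4]
width: 0.6
```

```bash
python3 st.py 56 -94 24
```

```text
t 6.65 tip [563.8 -21.9  39.4] f [-1.3 -0.2  4.4] w 0.6 ydeg -24.5 tilt [ 0.013  0.004 -1.   ] vel 0.06
stand frame tip 56.5 -89.4
delta tool mm [15.4 -0.7  4.8]
```

{"op": "arm_command", "data": {
  "deltas": [
    [0.003,0,0.001,0],
    [0.003,0,0.001,0]
  ]
}}

```text
t: 6.85
ee_pos: [562.7, -23.9, 58.1]
orientation: [1.527, 0.972, -1.504]
ft_force: [-0.9, -1.1, 4.8]
width: 0.3
```

{"op": "arm_command", "data": {
  "deltas": [
    [0.003,0,0.001,0],
    [0.003,0,0.001,0]
  ]
}}

```text
t: 7.05
ee_pos: [562.0, -25.5, 51.6]
orientation: [1.528, 0.972, -1.504]
ft_force: [-0.1, 3.0, 3.2]
width: 0.1
```

{"op": "arm_command", "data": {
  "deltas": [
    [0.0015,0,0,0],
    [0.0015,0,0,0]
  ]
}}

```text
t: 7.25
ee_pos: [562.1, -25.7, 49.1]
orientation: [1.528, 0.972, -1.504]
ft_force: [-8.6, 0.7, 35.1]
width: 0.4
```

{"op": "arm_command", "data": {
  "deltas": [
    [0.0015,0,0,0],
    [0.0015,0,0,0]
  ]
}}

```text
t: 7.45
ee_pos: [562.1, -25.7, 49.2]
orientation: [1.527, 0.972, -1.505]
ft_force: [-6.0, 1.5, 21.1]
width: 0.3
```

```bash
python3 st.py 56 -96 24
```

```text
t 7.45 tip [562.4 -25.6  24.2] f [-6.   1.5 21.1] w 0.3 ydeg -24.5 tilt [ 0.012  0.004 -1.   ] vel 0.003
stand frame tip 56.8 -93.3
delta tool mm [ 0.1 -0.8  2.7]
```

The flap reached a hard stop with the tip at 24.2 mm, which is the height given for a flat shim. I'll back off and check.

{"op": "arm_command", "data": {
  "deltas": [
    [-0.02,0,0,0],
    [-0.04,0,0,0],
    [-0.05,0,0,0],
    [-0.05,0,0,0],
    [0,0,0.05,0],
    [0,0,0.05,0],
    [0,0,0.05,0],
    [0,0,0.04,0],
    [0,0,0,0]
  ]
}}

```text
t: 8.35
ee_pos: [480.0, -203.7, 213.3]
orientation: [1.521, 0.973, -1.501]
ft_force: [0.4, 0.0, 0.6]
width: 0.3
```

```bash
python3 st.py
python3 - <<'E'
from workcell import ctrl
import cv2
s=ctrl.get_image("side")[:,:,::-1];t=ctrl.get_image("top")[:,:,::-1]
cv2.imwrite("pics/s3.png",s); cv2.imwrite("pics/t3.png",t)
cv2.imwrite("pics/s3z.png",cv2.resize(s[225:375,240:430],None,fx=4,fy=4,interpolation=cv2.INTER_CUBIC))
cv2.imwrite("pics/t3z.png",cv2.resize(t[175:325,220:420],None,fx=4,fy=4,interpolation=cv2.INTER_CUBIC))
E
```

```text
t 8.35 tip [ 480.3 -203.7  188.3] f [0.4 0.  0.6] w 0.3 ydeg -24.1 tilt [ 0.013  0.001 -1.   ] vel 0.033
stand frame tip 58.6 -289.4
```

View pics/s3z.png

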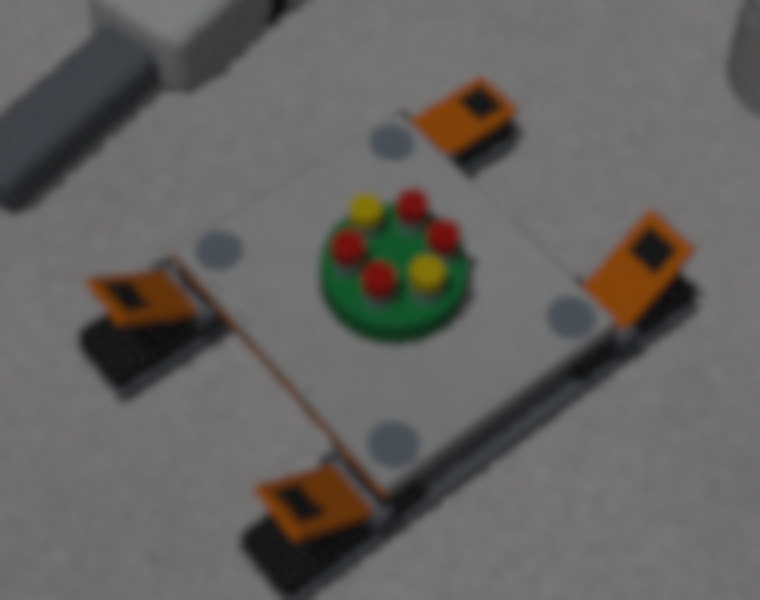

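View pics/t3.png

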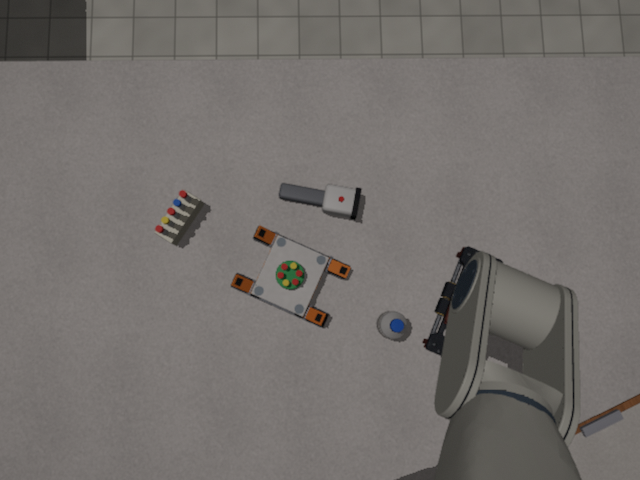

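Run:
```python
from workcell import ctrl
from h import *
ct,cs=ctrl.get_calibration("top"),ctrl.get_calibration("side")
def dark(im,box):
    x0,y0,x1,y1=box; c=cv2.resize(im[y0:y1,x0:x1],None,fx=4,fy=4,interpolation=cv2.INTER_CUBIC)
    g=c.max(axis=2); org=(c[...,2].astype(int)-c[...,0]>40).astype(np.uint8)
    hull=np.zeros_like(org); cn=max(cv2.findContours(org,cv2.RETR_EXTERNAL,cv2.CHAIN_APPROX_NONE)[0],key=cv2.contourArea)
    cv2.fillPoly(hull,[cv2.convexHull(cn)],1)
    m=((g<70)&(cv2.erode(hull,np.ones((5,5)))>0)).astype(np.uint8)
    k,l,s,ce=cv2.connectedComponentsWithStats(m); i=1+s[1:,4].argmax()
    return (ce[i]+.5)/4-.5+[x0,y0], s[i,4]
t=cv2.imread("pics/t3.png"); s=cv2.imread("pics/s3.png")
bt=(327,255,358,284); bs=(340,240,373,268)
pt,n1=dark(t,bt); ps,n2=dark(s,bs); print(pt,n1,ps,n2, "tri",tri(ct,pt,cs,ps).round(1))
print("expect flat",[proj(c,np.array([560.6,-27.7,24])).round(1) for c in(ct,cs)])
for a in (0.55,0.65):
    th=0.65-a; y=64+32*np.cos(th)-2*np.sin(th)*1; z=22+32*np.sin(th)+2*np.cos(th)
    e=np.radians(-25.3); X=np.array([551+56*np.cos(e)-(-y)*np.sin(e),83+56*np.sin(e)+(-y)*np.cos(e),z]); print(a,proj(ct,X).round(1),proj(cs,X).round(1))
# motion of the others
a=cv2.imread("pics/top0.png"); d=cv2.absdiff(a,t).max(2); d[:,425:]=0; print("top diff bbox",cv2.boundingRect((d>25).astype(np.uint8)))
a=cv2.imread("pics/side0.png"); d=cv2.absdiff(a,s).max(2)
for n,b in dict(rack=(140,325,220,440),scan=(225,195,315,280),a=(295,335,335,375),b=(385,275,415,310),d=(258,288,290,322)).items(): print(n,(d[b[1]:b[3],b[0]:b[2]]>25).sum())
```

```text
[342.87295082 269.96885246] 610 [359.65911054 250.34736615] 579 tri [559.7 -29.1  24.3]
expect flat [array([342.2, 269.4]), array([359. , 250.8])]
0.55 [342.1 269.3] [359.  249.8]
0.65 [342.2 269.4] [359.  250.8]
top diff bbox (327, 259, 98, 221)
rack 0
scan 0
a 0
b 0
d 0
```

View pics/t3z.png

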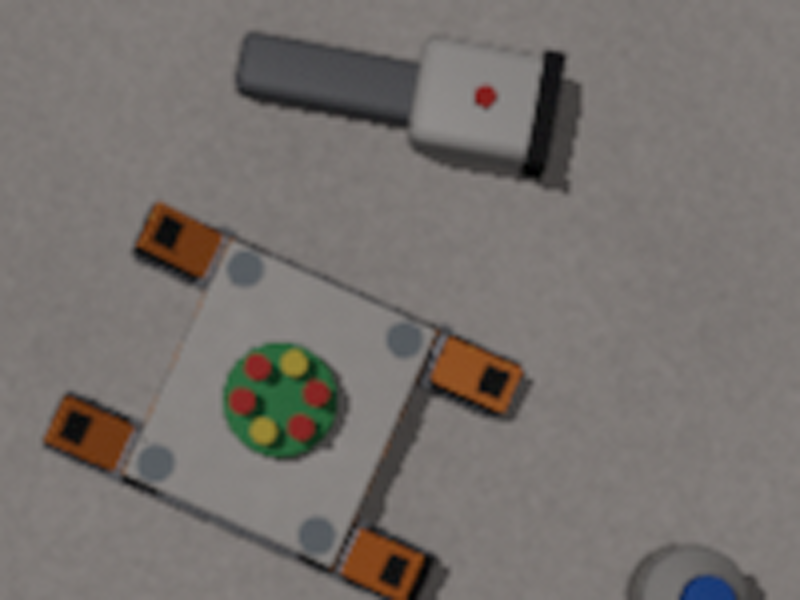

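Run:
```python
from workcell import ctrl
import cv2
a=cv2.imread("pics/top0.png");b=cv2.imread("pics/t3.png");print((cv2.absdiff(a,b).max(2)[305:345,372:412]>25).sum())
print(ctrl.close_job())
```

```text
0
the job is handed in; nothing more can be done
None
```

The far right corner (c) is the one that rocks. I pressed its shim fully flat and handed the job in at about 8.5 s. No verdict was reported.

- **Finding the corner:** The near right corner (b) was firm, taking about 40 N with the fingertips stopped near 35 mm. Corner c sank about 4.5 mm under roughly 1–3 N, then stopped. I did not press a or d, since the one that gives was already found.
- **Pressing the shim:** Flap c moved under about 3–5 N and reached a hard stop with the fingertips at 24.2 mm. That push peaked at about 35 N.
- **Last checks:** With the arm lifted clear, two views put flap c's black patch at 24.3 mm (24 mm when flat). It lies within about 2 mm of its expected flat position. The before and after pictures show no change at shims a, b and d, the rack, the scanner or the bottle. No check failed or disagreed.

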